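# Hold the frosted-sided check cell in the light barrier

## Task

Slide the case's blue cover fully open, take out the glass check cell by its two frosted faces only, never gripping the clear ones, and hold it upright in the middle of the light barrier's beam, centred between the two eyes at their height, with the beam passing straight through the clear faces. Do not let the cell or the gripper touch the light barrier, and leave the cover open and the other things on the table alone. Finish while still holding the cell still in the beam: do not put it down or let go.

Things in the scene. Friction and masses are not known exactly. Their poses are not given: they have to be found in the camera images.
- case: grey storage case, fixed to the table, 246 mm long (its x), 136 mm wide (its y), 80 mm high with its two aluminium rails. Origin: centre of the underside; z up, its -x end is nearer the robot. The +x half is an open-topped square compartment, 120 x 120 mm inside, centred 59 mm from the origin along +x, floor 6 mm and wall tops 70 mm above the table; the -x half is a closed deck 70 mm high, over which the open cover comes to lie.
- cover (a joint): slide of the flat blue cover (122 x 124 x 5 mm, top face 75.5 mm above the table) on the case, in m: 0 = shut over the compartment, 0.122 = fully open, against its stop; it opens along the case's -x (towards the robot) and starts up to 25 mm ajar. It slides with about 2 N of friction and stays where it is left.
- cover_grip (a point): centre of the black grip bar that stands up in the middle of the cover: 12 mm thick along the case's x, 44 mm long along y, 22 mm high (from 75.5 to 97.5 mm above the table). The point is 11 mm below the bar's top and moves with the cover; axes as the case's.
- cell_center (a point): centre of the glass check cell, a loose block standing upright in the middle of the compartment, turned any way: 26 x 26 mm square, 60 mm tall, 0.1 kg, the point 30 mm above its underside. Its x axis passes through the two clear, bluish polished faces; its y axis is square to the two frosted, white, matt faces (26 mm apart, each 25 mm wide and the full height). z up. From above: a bluish middle 20 mm wide between two white strips.
- cell: the whole check cell; origin at the centre of its underside, axes as cell_center
- cell_windows: the clear glass of the check cell (the two polished faces at its +x and -x), fixed in the cell; same origin and axes as the cell
- beam (a point): middle of the light path: the point half-way between the two sensor eyes, 100 mm above the table. x axis along the beam, z up. A tall parts feeder with an overhanging blue bowl stands behind, from about 0.62 m ahead of the robot base: the arm must stay nearer than that when it swings across.
- barrier: light barrier, fixed to the table: dark base plate 124 x 50 x 10 mm with two upright aluminium brackets (36 mm wide, tops 120 mm above the table), each carrying a round 18 mm sensor barrel; the eyes (one red, one black) face each other 100 mm above the table with a clear gap of 77 mm between them along the barrier's x; barrels reach out to 74 mm from the middle. Nothing stands between or above the eyes. Origin: centre of the underside; x along the beam.
- loose_bolt: bystander: steel bolt 55 mm long lying near the right front edge. Origin at its underside.
- loose_bearing: bystander: ball bearing, 32 mm across, 10 mm high, right of the case. Origin at its underside.
- loose_sleeve: bystander: cream nylon sleeve, 24 mm across, 12 mm high, behind and between case and light barrier. Origin at its underside.

How it is judged (in metres and radians):
On the way, in this order (a step that is already met when the one before it is completed fails the run):
1. the cover is slid fully open (within 8 mm of its stop) (value of joint cover above 0.114 m), for 0.2 s.
2. the cell is gripped and lifted clear out of the case (z of cell_center in the frame of case above 0.115 m and contact force between the fingers and cell above 2 N), for 0.2 s.
At the end, for the whole second after the job is handed in: Cell still held, at rest, upright within 8 degrees, not touching the barrier; its centre within 15 mm of mid-gap along the beam and in height, 7 mm across; clear faces square to the beam within 10 degrees; cover still open (at most 16 mm short of its stop) (x of cell_center in the frame of beam between -0.015 and 0.015 m and y of cell_center in the frame of beam between -0.007 and 0.007 m and z of cell_center in the frame of beam between -0.015 and 0.015 m and angle between the x axis of cell_center and the x axis of beam, either way round below 0.17 rad and angle between cell_center's own z axis and vertical below 0.14 rad and contact force between the fingers and cell above 2 N and contact force between cell and barrier below 0.2 N and linear speed of cell below 0.02 m/s and value of joint cover above 0.106 m); the arm keeps its last pose, push and grip.
It fails at once if the fingers press on the clear faces of the cell (more than 1 N) (contact force between the fingers and cell_windows above 1 N).
It fails at once if the cell is tipped (more than 30 degrees) (angle between cell_center's own z axis and vertical above 0.52 rad).
It fails at once if the cell touches the light barrier (more than 1 N) (contact force between cell and barrier above 1 N).
It fails at once if the robot touches the light barrier (more than 2 N) (contact force between any of the fingers, the arm and barrier above 2 N).
It fails at once if a bystander is pushed away (more than 30 mm) (distance of any of loose_bolt, loose_bearing, loose_sleeve from where it was at the start of the episode above 0.03 m).
It also fails if it takes over 54 s, if anything falls off the work surface, if the arm or the gripper's body presses on something with over 40 N, if the wrist force passes 120 N, or if a joint passes its speed limit or range.

## Robot

A 6-joint arm with a two-finger parallel gripper is mounted at the origin on a cart in front of the work surface, level with it; the furniture and walls round the work are solid. World frame = base frame: x ahead of the robot, y to its left, z up, the work surface at z = 0. Lengths are in mm, angles in degrees, forces in N, time in s.
With the tool pointing down it reaches from about 350 to 850 mm from the base axis. Payload 8.1 kg.
Tool frame: the origin (TCP) lies at the very end of the fingers, on their centre line; the grasp point (between the pads) lies 19 mm behind it; z points along the fingers, y is the line along which they close (so a half turn about z gives the same grasp; the last joint's range is limited). The gripper opens to 85 mm and grips with 20 to 120 N. Pads are 22 mm wide; open, the fingers measure 114 mm over their backs; the gripper's body (76 mm by 85 mm) begins 54 mm behind the grasp point. The pads swing forward as they close: fully open they stand 13 mm farther back than shut.
Start: joints at [68.503, 7.471, 85.268, -0, 87.261, -4.893], TCP at [171.434, 574.992, 231.292] pointing down, gripper open.
Joint ranges: [-169.43, 169.43], [-51.17, 129.36], [1.28, 143.12], [-76.62, 256.62], [0, 156.53], [-152.29, 152.29]. Speed limits (degrees/s): [136.94, 136.94, 159.86, 180, 180, 180].

## Interface

Orientations are given as [roll, pitch, yaw] about the fixed x, y, z axes, in that order (R = Rz(yaw) Ry(pitch) Rx(roll)).
In Python, from bench import * gives the robot as it stands.
- The arm moves only by the tool play_rows, never from a script. Its argument "increments" is a list of rows, each a list of 3 entries, a list of its own where there are three numbers: the gripper's target within -1 to 1 (fully open at 1, half-way at 0, shut at -1), then the shift along the tool's x, y, z in mm, then the turn about the tool's z in rad. A call has 1 to 12 rows; each row shifts and turns the commanded pose from where the row before left it, along the tool's axes as they then stand; what a row does not reach is not made up. A row lasts 1/12 s, in which the tool goes at most 41.7 mm and 7.16 degrees, less where a joint would pass 70% of its speed; a pose out of reach is approached as far as the arm can. A call is refused whole if a number of a shift passes 41.7 or a number of a turn 0.125, either way. A call with a gripper value outside its range is refused whole. The fingers move at their own pace and stop on an object; "force" is the grip in N (left out, the last holds). Time passes only in rows, so rows that do not move let the fingers close. It gives the time, the measured TCP pose, the force, the opening and the grip force at its end, in the units of the state.
- sense(): the state, without advancing time (a new reading comes with each control period).
- snapshot(name): name is "scene" or "top"; returns a dict with "color" (420x560x3 uint8, red, green, blue), "intrinsics" (3x3 intrinsics, pixels), "world_from_camera" (4x4, takes a point from camera to world coordinates). Camera axes: x right, y down, z forward; pixel columns grow to the right and rows downward; lengths in mm; the calibration is good to about 2 mm. A picture is of the moment at which its call begins. There is no depth.
- hand_in(): hands the job in; it is judged then, once.
Trained networks look in a picture, given as the dict that the camera call returned (one of the last four; its "shot" number tells which), for a name from the list of things; names that differ only in an ending like _2 or _b are one class to them, and where a whole thing is asked for, a point or a joint stands for the part that bears it (a point fixed in the world has none). Each returns a list of dicts, best first, with "p" (0 to 1); they miss things now and then, are a little off and sometimes report something else, mostly with a low value. They report only what shows in the picture. A call takes as long as a camera call.
- find_in(query, picture): "xyz" ([x, y, z] in mm, in the coordinates of the camera as it stood for that picture, good to about 4 mm: the middle of the surface that is visible of it).
- regions_of(query, picture): "mask" (420x560 bool, what is visible of it).
- pinpoint(query, picture): "xyz" ([x, y, z] in mm, in the coordinates of the camera as it stood for that picture, good to about 4 mm: a listed point, or the origin of a listed thing).
The state is a dict: "time": time; "joint_pos": joint angles; "qd": joint speeds; "joint_efforts": joint torques, N m; "tool_pos": TCP position; "tcp_rot": TCP orientation; "ft_force": force on the tool from outside, world axes, zero at the start; "wrist_torque": the same for the moment, N m; "finger_gap": finger opening in mm; "grip_force": force on a finger pad.
Only numpy, scipy, OpenCV 4.12 (cv2) and the standard library are available. Lean on these libraries where they do the work, as an engineer would, in place of code of your own. Each camera call takes 0.05 s, during which the arm holds its last target. There are 200 camera calls.

## Working session

There is one attempt and no reset: what is moved stays moved. The work goes in short steps, Python scripts to look and compute and a tool call to move; the robot and the scene stay as the last step left them, time stands still between calls to the robot, and variables do not carry over. Pictures are saved under pics/ and viewed, at most 10 in all, crops included, and the job is handed in when it is done.

Besides the shell and the picture viewer there is one more tool, called after ">>>" as name(argument=value, ...) on one line, values as JSON. play_rows: Moves the arm, as the interface text tells. Its arguments: {"type":"object","properties":{"increments":{"type":"array","items":{"type":"array"}},"force":{"type":"number"}},"required":["increments"]}

```bash
ls; mkdir -p pics; cat > h.py <<'E'
from bench import *
import numpy as np, cv2
def W(s,p):
    T=np.array(s["world_from_camera"]); return (T@np.r_[p,1])[:3]
def ray(s,u,v,z):
    T=np.array(s["world_from_camera"]);d=T[:3,:3]@np.linalg.inv(np.array(s["intrinsics"]))@[u,v,1]
    c=T[:3,3];return c+d*(z-c[2])/d[2]
def px(s,p):
    T=np.linalg.inv(np.array(s["world_from_camera"]));q=np.array(s["intrinsics"])@(T@np.r_[p,1])[:3];return q[:2]/q[2]
def save(s,n):cv2.imwrite("pics/"+n+".png",s["color"][:,:,::-1])
E
python3 - <<'E'
from h import *
np.set_printoptions(precision=1,suppress=True)
st=sense();print(st)
for c in["scene","top"]:
    s=snapshot(c);save(s,c+"0");print(c,np.array(s["world_from_camera"]))
    for q in["case","cover_grip","beam","barrier","cell_center","loose_bolt","loose_bearing","loose_sleeve"]:
        for r in pinpoint(q,s)[:2]:print(q,W(s,r["xyz"]),round(r["p"],2))
E
```

```text
pics
{'time': 0.0, 'joint_pos': array([68.5,  7.5, 85.3, -0. , 87.3, -4.9]), 'qd': array([0.1, 0. , 0.1, 0. , 0. , 0. ]), 'joint_efforts': array([ -0. , -56.9, -50.1,  -0. ,   0. ,  -0. ]), 'tool_pos': array([171.2, 574.5, 230.2]), 'tcp_rot': array([-179.9,   -0. ,  163.4]), 'ft_force': array([ 0.1, -0.1, -0.2]), 'wrist_torque': array([ 0.1,  0. , -0. ]), 'grip_force': 0.0, 'finger_gap': 85.27874966022806}
scene [[   0.9   -0.3    0.4  164.5]
 [  -0.5   -0.5    0.7 -877.9]
 [  -0.    -0.8   -0.6  557.3]
 [   0.     0.     0.     1. ]]
case [ 474.6 -362.8   -2.1] 0.6
cover_grip [ 521.  -357.9   88.6] 0.95
beam [485.1 -67.6  98. ] 0.89
barrier [494.3 -73.   -0.5] 0.8
loose_bolt [ 363.  -509.9   -0.1] 0.47
loose_bearing [ 551.6 -530.9    2. ] 0.78
loose_sleeve [ 615.7 -129.8   -0.2] 0.56
top [[  -0.1   -1.     0.2  297.1]
 [  -1.     0.1   -0.  -258.8]
 [   0.    -0.2   -1.  1064.7]
 [   0.     0.     0.     1. ]]
case [ 481.6 -362.4    2.2] 0.56
cover_grip [ 519.4 -352.8   85.9] 0.91
beam [497.5 -68.2 103.2] 0.75
barrier [491.8 -64.8   3.5] 0.82
loose_bolt [ 368.2 -505.9    2.9] 0.57
loose_bearing [ 546.2 -532.4    0.1] 0.55
loose_sleeve [ 621.1 -131.1    0.2] 0.67
loose_sleeve [ 481.1 -360.3    3.3] 0.15
```

```bash
python3 -c "
import cv2
for n in ['top0','scene0']:
    i=cv2.imread(f'pics/{n}.png');cv2.imwrite(f'pics/{n}b.png',cv2.resize(i,(800,600)))"
```

```text
(no output)
```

View pics/top0b.png

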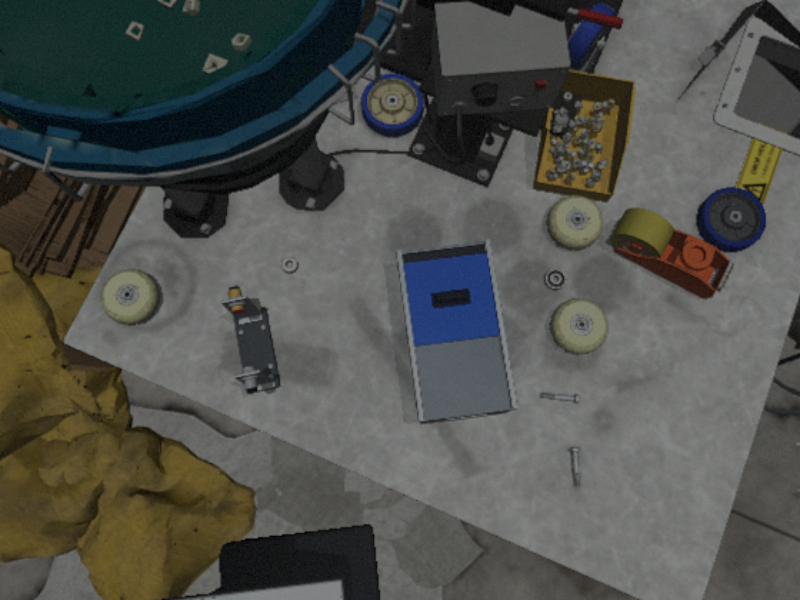

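View pics/scene0b.png

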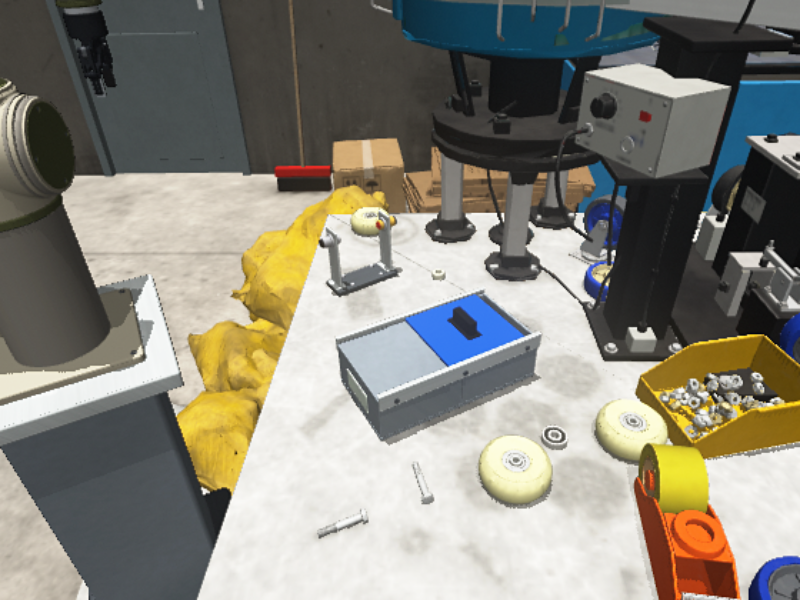

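The top view shows the blue cover nearly shut (grip at about (451,298) in the 800-px picture). The barrier lies with its eyes at about (235,295) and (250,378), along roughly world x. The sleeve is at (290,265). Next I fit the poses with masks.

```bash
cat > m.py <<'E'
from h import *
np.set_printoptions(precision=1,suppress=True)
def rect(s,m,z):
    c,_=cv2.findContours(m.astype(np.uint8),cv2.RETR_EXTERNAL,cv2.CHAIN_APPROX_NONE)
    c=max(c,key=cv2.contourArea)[:,0]
    P=np.array([ray(s,u,v,z)[:2] for u,v in c],np.float32)
    return cv2.minAreaRect(P)
if __name__=="__main__":
  for c in["scene","top"]:
    s=snapshot(c)
    for q,z in[("cover",75.5),("case",78),("barrier",10)]:
        for r in regions_of(q,s)[:1]:
            print(c,q,round(r["p"],2),r["mask"].sum(),rect(s,r["mask"],z))
    im=s["color"].astype(int);b=(im[:,:,2]>im[:,:,0]+60)
    print([W(s,r["xyz"]) for q in("beam","cover_grip","case","barrier") for r in pinpoint(q,s)[:1]])
  # colour-based blue cover in top
  k=b[160:260,270:370];m=np.zeros_like(b);m[160:260,270:370]=k
  print("blue",rect(s,m,75.5))
  cv2.imwrite("pics/bar.png",np.hstack([cv2.resize(s["color"][190:290,140:210,::-1],(420,600),interpolation=2),cv2.resize(s["color"][160:310,270:370,::-1],(380,600),interpolation=2)]))
E
python3 m.py
```

```text
scene cover 0.82 2292 ((518.8168334960938, -358.356689453125), (123.9337387084961, 121.8221435546875), 1.6378639936447144)
scene case 0.72 9387 ((463.1038818359375, -389.69683837890625), (272.6579895019531, 198.22422790527344), 0.2569229006767273)
scene barrier 0.64 1221 ((522.967041015625, 29.814102172851562), (334.090576171875, 155.64987182617188), 62.863365173339844)
[array([488.8, -66.1, 100.3]), array([ 519.8, -359. ,   91.5]), array([ 476.7, -363.3,   -2.6]), array([493.5, -70.2,  -0.5])]
top cover 0.61 3573 ((521.0277709960938, -358.86114501953125), (127.24838256835938, 124.13755798339844), 0.7437462210655212)
top case 0.69 8227 ((475.5789489746094, -357.72027587890625), (250.23919677734375, 138.76686096191406), 0.8024722337722778)
top barrier 0.8 1652 ((511.0594177246094, -59.045433044433594), (164.47320556640625, 61.606266021728516), 6.021755695343018)
[array([497. , -66.7, 102. ]), array([ 520. , -356.3,   88.4]), array([ 478.9, -360.2,    1.7]), array([487.5, -65. ,   2.9])]
blue ((520.5426635742188, -359.337158203125), (120.34513092041016, 120.1832504272461), 0.6483741402626038)
```

View pics/bar.png

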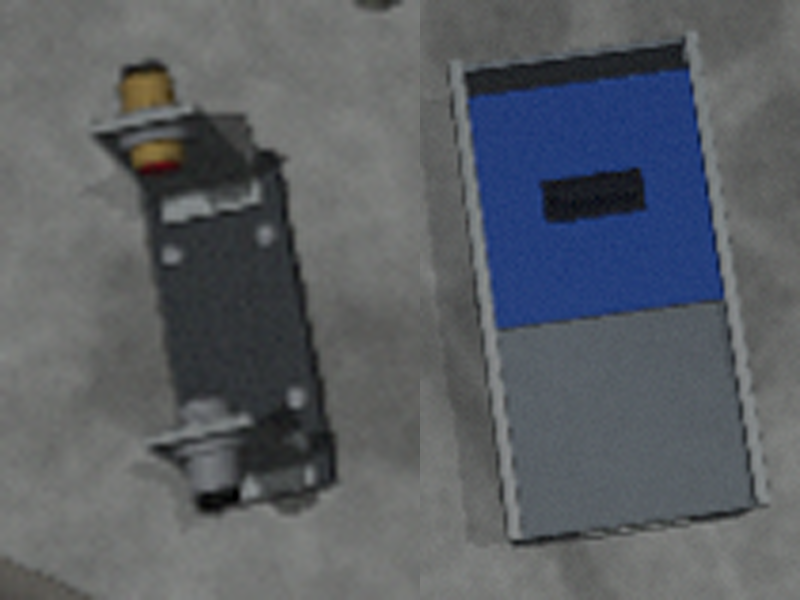

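Barrier crop (scale 6): red eye face at (157,168), black eye at (205,402), barrel outer ends at (140,68) and (217,505). The case runs almost along world x, with the cover about 17 mm ajar.

```bash
python3 - <<'E'
from h import *
np.set_printoptions(precision=1,suppress=True)
s=snapshot("top")
f=lambda x,y,z:ray(s,140+x/6-.5,190+y/6-.5,z)
for z in(100,):
    a,b,c,d=[f(*p,z) for p in((157,168),(205,402),(140,68),(217,505))]
    print(a,b,c,d,(a+b)/2,(c+d)/2,np.linalg.norm(a-b),np.linalg.norm(c-d),np.degrees(np.arctan2(*(c-d)[1::-1])),np.degrees(np.arctan2(*(a-b)[1::-1])))
h=[f(*p,10) for p in((172,255),(265,235),(297,397))]
print("screws",h,np.degrees(np.arctan2(*(h[1]-h[2])[1::-1])),"mid",(h[0]+h[2])/2)
# right edge of base plate
e=[f(*p,10) for p in((283,165),(333,450))];print("edge",e,np.degrees(np.arctan2(*(e[0]-e[1])[1::-1])))
g=lambda x,y,z:ray(s,270+x/3.8-.5,160+y/4-.5,z)
o=[g(x-420,y,80) for x,y in((455,63),(690,37),(765,503),(512,540))];print("case",o,sum(o)/4)
r=[px(s,np.array(p)) for p in([492,-66.5,100],)];print(r)
s2=snapshot("scene");save(s2,"s2")
c=np.zeros(3);p=px(s2,np.array([492,-66.5,100]));print(p)
u,v=int(p[0]),int(p[1]);cv2.imwrite("pics/bs.png",cv2.resize(s2["color"][v-30:v+50,u-45:u+45,::-1],None,fx=7,fy=7,interpolation=2));print(u-45,v-30)
E
```

```text
[531.9 -60.8 100. ] [452.7 -71.  100. ] [566.5 -57.5 100. ] [419.1 -72.5 100. ] [492.3 -65.9 100. ] [492.8 -65.  100. ] 79.83115703767369 148.1422096368301 5.794888646478531 7.331089028664695
screws [array([521.4, -45.5,  10. ]), array([524.8, -79.1,  10. ]), array([465.2, -85.9,  10. ])] 6.558737743921674 mid [493.3 -65.7  10. ]
edge [array([549.6, -87.4,  10. ]), array([445. , -97.1,  10. ])] 5.255770677134297
case [array([ 598.5, -293.3,   80. ]), array([ 597.5, -421.5,   80. ]), array([ 356.9, -425.7,   80. ]), array([ 354.3, -294.1,   80. ])] [ 476.8 -358.6   80. ]
[array([169.9, 237. ])]
[251.1 161.4]
206 131
```

View pics/bs.png

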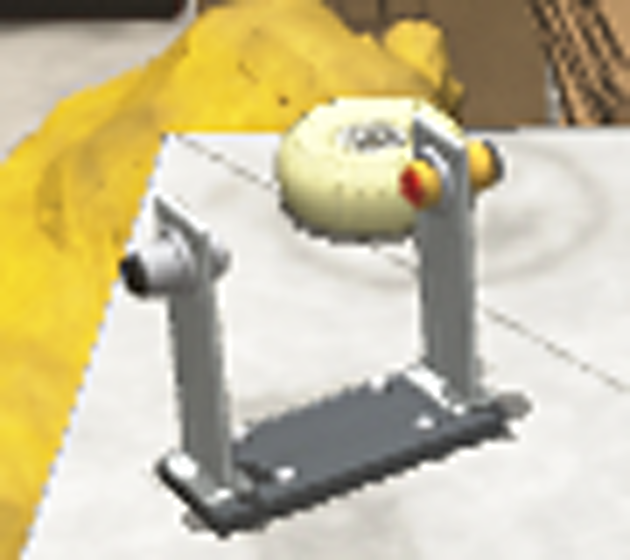

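Barrier in the scene view: barrel ends at (130,272) and (490,165) in the crop, which agrees with the top view. Beam is about (492.6,-65.5), yaw about 6°. Next, a small planner that prints rounded rows.

```bash
cat > plan.py <<'E'
import sys,json,os,numpy as np
# usage: plan.py g x y z yaw n [x y z yaw n ...] ; keeps commanded pose in cmd.json
C="cmd.json"
c=json.load(open(C)) if os.path.exists(C) else [171.434,574.992,231.292,163.396]
a=sys.argv[1:];g=float(a[0]);a=np.array(a[1:],float).reshape(-1,5)
c=np.array(c);rows=[]
for *t,n in a:
    t=np.array(t);s=c.copy();n=int(n)
    for i in range(1,n+1):
        w=s+(t-s)*i/n-c;y=np.radians(c[3])
        X=np.array([np.cos(y),np.sin(y)]);Y=np.array([np.sin(y),-np.cos(y)])
        last=i==n
        d=[round(float(v),1 if last else 0) for v in(w[:2]@X,w[:2]@Y,-w[2])];r=round(float(-np.radians(w[3])),3)
        assert max(map(abs,d))<=41 and abs(r)<=.124,(d,r)
        rows.append([g,d,r]);c[:2]+=d[0]*X+d[1]*Y;c[2]-=d[2];c[3]-=np.degrees(r)
json.dump(list(c),open(C,"w"))
for i in range(0,len(rows),12):print(json.dumps(rows[i:i+12]))
print(c.round(2))
E
python3 plan.py 1 420 100 240 70 16 440 -200 230 10 10 520 -359 150 0.7 10
python3 - <<'E'
from h import *
s=snapshot("scene");f=lambda x,y:ray(s,206+x/7-.5,131+y/7-.5,100)
print((f(130,272)+f(490,165))/2,(f(412,186)+f(218,250))/2,f(490,165)-f(130,272))
E
```

```text
[[1.0, [-23.0, -24.0, -1.0], 0.102], [1.0, [-26.0, -21.0, -0.0], 0.102], [1.0, [-28.0, -19.0, -1.0], 0.102], [1.0, [-29.0, -16.0, -0.0], 0.102], [1.0, [-31.0, -13.0, -1.0], 0.101], [1.0, [-32.0, -9.0, -0.0], 0.102], [1.0, [-33.0, -7.0, -1.0], 0.102], [1.0, [-34.0, -2.0, -0.0], 0.102], [1.0, [-33.0, 0.0, -1.0], 0.102], [1.0, [-34.0, 4.0, -0.0], 0.102], [1.0, [-32.0, 7.0, -1.0], 0.102], [1.0, [-32.0, 11.0, -1.0], 0.102]]
[[1.0, [-31.0, 14.0, -0.0], 0.101], [1.0, [-29.0, 17.0, -1.0], 0.102], [1.0, [-27.0, 19.0, -0.0], 0.102], [1.0, [-24.7, 22.5, -0.7], 0.102], [1.0, [-28.0, 12.0, 1.0], 0.105], [1.0, [-26.0, 15.0, 1.0], 0.104], [1.0, [-24.0, 18.0, 1.0], 0.105], [1.0, [-22.0, 20.0, 1.0], 0.105], [1.0, [-21.0, 22.0, 1.0], 0.105], [1.0, [-17.0, 24.0, 1.0], 0.104], [1.0, [-16.0, 26.0, 1.0], 0.105], [1.0, [-12.0, 28.0, 1.0], 0.105]]
[[1.0, [-9.0, 28.0, 1.0], 0.105], [1.0, [-6.6, 29.5, 1.0], 0.104], [1.0, [5.0, 17.0, 8.0], 0.016], [1.0, [5.0, 17.0, 8.0], 0.017], [1.0, [6.0, 17.0, 8.0], 0.016], [1.0, [6.0, 17.0, 8.0], 0.016], [1.0, [6.0, 16.0, 8.0], 0.016], [1.0, [7.0, 17.0, 8.0], 0.017], [1.0, [7.0, 16.0, 8.0], 0.016], [1.0, [7.0, 17.0, 8.0], 0.016], [1.0, [7.0, 16.0, 8.0], 0.016], [1.0, [7.4, 16.2, 8.0], 0.017]]
[ 520.01 -359.04  149.99    0.68]
[490.79950468 -66.05703408 100.        ] [491.00288492 -66.66760731 100.        ] [143.49569826   9.38464464   0.        ]
```

>>> play_rows(increments=[[1.0, [-23.0, -24.0, -1.0], 0.102], [1.0, [-26.0, -21.0, 0.0], 0.102], [1.0, [-28.0, -19.0, -1.0], 0.102], [1.0, [-29.0, -16.0, 0.0], 0.102], [1.0, [-31.0, -13.0, -1.0], 0.101], [1.0, [-32.0, -9.0, 0.0], 0.102], [1.0, [-33.0, -7.0, -1.0], 0.102], [1.0, [-34.0, -2.0, 0.0], 0.102], [1.0, [-33.0, 0.0, -1.0], 0.102], [1.0, [-34.0, 4.0, 0.0], 0.102], [1.0, [-32.0, 7.0, -1.0], 0.102], [1.0, [-32.0, 11.0, -1.0], 0.102]])

```text
time: 2.85
tool_pos: [358.2, 217.4, 238.6]
tcp_rot: [180.0, -0.0, 93.0]
ft_force: [1.3, 0.5, 0.7]
finger_gap: 85.8
grip_force: 0.0
```

>>> play_rows(increments=[[1.0, [-31.0, 14.0, 0.0], 0.101], [1.0, [-29.0, 17.0, -1.0], 0.102], [1.0, [-27.0, 19.0, 0.0], 0.102], [1.0, [-24.7, 22.5, -0.7], 0.102], [1.0, [-28.0, 12.0, 1.0], 0.105], [1.0, [-26.0, 15.0, 1.0], 0.104], [1.0, [-24.0, 18.0, 1.0], 0.105], [1.0, [-22.0, 20.0, 1.0], 0.105], [1.0, [-21.0, 22.0, 1.0], 0.105], [1.0, [-17.0, 24.0, 1.0], 0.104], [1.0, [-16.0, 26.0, 1.0], 0.105], [1.0, [-12.0, 28.0, 1.0], 0.105]])

```text
time: 3.85
tool_pos: [435.9, -142.0, 232.2]
tcp_rot: [180.0, -0.0, 21.7]
ft_force: [0.8, -0.5, 0.3]
finger_gap: 85.3
grip_force: 0.0
```

>>> play_rows(increments=[[1.0, [-9.0, 28.0, 1.0], 0.105], [1.0, [-6.6, 29.5, 1.0], 0.104], [1.0, [5.0, 17.0, 8.0], 0.016], [1.0, [5.0, 17.0, 8.0], 0.017], [1.0, [6.0, 17.0, 8.0], 0.016], [1.0, [6.0, 17.0, 8.0], 0.016], [1.0, [6.0, 16.0, 8.0], 0.016], [1.0, [7.0, 17.0, 8.0], 0.017], [1.0, [7.0, 16.0, 8.0], 0.016], [1.0, [7.0, 17.0, 8.0], 0.016], [1.0, [7.0, 16.0, 8.0], 0.016], [1.0, [7.4, 16.2, 8.0], 0.017]])

```text
time: 4.85
tool_pos: [520.3, -359.9, 149.5]
tcp_rot: [-180.0, -0.0, 0.6]
ft_force: [-0.6, 0.3, 0.9]
finger_gap: 85.2
grip_force: 0.0
```

>>> play_rows(increments=[[1, [0, 0, 0], 0], [1, [0, 0, 0], 0]])

```text
time: 5.02
tool_pos: [519.6, -359.2, 148.9]
tcp_rot: [-179.9, 0.1, 0.6]
ft_force: [-0.1, -0.7, -0.0]
finger_gap: 85.5
grip_force: 0.0
```

>>> play_rows(increments=[[1, [0, 0, 14], 0], [1, [0, 0, 14], 0], [1, [0, 0, 14], 0], [1, [0, 0, 14], 0], [1, [0, 0, 13], 0], [1, [0, 0, 0], 0], [-1, [0, 0, 0], 0], [-1, [0, 0, 0], 0], [-1, [0, 0, 0], 0], [-1, [0, 0, 0], 0], [-1, [0, 0, 0], 0], [-1, [0, 0, 0], 0]], force=30)

```text
time: 6.02
tool_pos: [520.9, -358.6, 82.6]
tcp_rot: [-180.0, -0.1, 0.7]
ft_force: [-0.4, 5.7, 4.6]
finger_gap: 43.3
grip_force: 31.8
```

>>> play_rows(increments=[[-1, [0, 0, 0], 0], [-1, [0, 0, 0], 0], [-1, [0, 0, 0], 0]])

```text
time: 6.27
tool_pos: [521.0, -358.6, 82.7]
tcp_rot: [-180.0, -0.1, 0.7]
ft_force: [-0.3, 5.2, 4.9]
finger_gap: 43.5
grip_force: 31.8
```

>>> play_rows(increments=[[-1, [-5, 0, 0], 0], [-1, [-10, 0, 0], 0], [-1, [-12, 0, 0], 0], [-1, [-12, 0, 0], 0], [-1, [-12, 0, 0], 0], [-1, [-12, 0, 0], 0], [-1, [-12, 0, 0], 0], [-1, [-8, 0, 0], 0], [-1, [-6, 0, 0], 0], [-1, [-4, 0, 0], 0], [-1, [-2, 0, 0], 0], [-1, [0, 0, 0], 0]])

```text
time: 7.27
tool_pos: [425.4, -359.8, 82.6]
tcp_rot: [-180.0, -0.1, 0.7]
ft_force: [-0.2, 7.0, 8.1]
finger_gap: 43.2
grip_force: 32.1
```

Continue in small steps to the stop, watching the x force.

>>> play_rows(increments=[[-1, [-3, 0, 0], 0], [-1, [-3, 0, 0], 0], [-1, [0, 0, 0], 0]])

```text
time: 7.52
tool_pos: [419.6, -359.9, 82.6]
tcp_rot: [-180.0, -0.1, 0.7]
ft_force: [-1.4, 5.8, 8.4]
finger_gap: 43.2
grip_force: 32.1
```

>>> play_rows(increments=[[-1, [-3, 0, 0], 0], [-1, [-1, 0, 0], 0], [-1, [0, 0, 0], 0]])

```text
time: 7.77
tool_pos: [415.8, -360.0, 82.6]
tcp_rot: [-180.0, -0.1, 0.7]
ft_force: [-0.4, 6.9, 7.2]
finger_gap: 43.2
grip_force: 32.1
```

>>> play_rows(increments=[[-1, [-2, 0, 0], 0], [-1, [-2, 0, 0], 0], [-1, [0, 0, 0], 0]])

```text
time: 8.02
tool_pos: [414.7, -360.0, 82.8]
tcp_rot: [179.9, -0.5, 0.7]
ft_force: [16.4, 5.4, -1.8]
finger_gap: 42.7
grip_force: 31.9
```

The stop was reached (+16 N). Relax, release and rise.

>>> play_rows(increments=[[-1, [3, 0, 0], 0], [-1, [0, 0, 0], 0], [-1, [0, 0, 0], 0], [1, [0, 0, 0], 0], [1, [0, 0, 0], 0], [1, [0, 0, 0], 0], [1, [0, 0, 0], 0], [1, [0, 0, -10], 0], [1, [0, 0, -25], 0], [1, [0, 0, -35], 0], [1, [0, 0, -35], 0], [1, [0, 0, -34], 0]])

```text
time: 9.02
tool_pos: [413.7, -360.2, 222.3]
tcp_rot: [180.0, -0.0, 0.7]
ft_force: [1.0, -0.3, 0.7]
finger_gap: 85.1
grip_force: 0.0
```

>>> play_rows(increments=[[1, [-25, 0, 0], 0], [1, [-30, 0, 0], 0], [1, [0, 0, 0], 0]])

```text
time: 9.27
tool_pos: [355.9, -361.4, 221.4]
tcp_rot: [179.9, 0.1, 0.6]
ft_force: [-0.5, -0.1, 0.0]
finger_gap: 85.4
grip_force: 0.0
```

```bash
echo "[359,-359.9,220,0.68]" > cmd.json; python3 - <<'E'
from m import *
print(sense()["tool_pos"])
for c in["top","scene"]:
    s=snapshot(c)
    for q in("cover_grip","cell_center"):
        for r in pinpoint(q,s)[:2]:print(c,q,W(s,r["xyz"]),round(r["p"],2))
    for q in ("cell","cell_windows"):
        for r in regions_of(q,s)[:1]:print(c,q,round(r["p"],2),r["mask"].sum(),rect(s,r["mask"],66))
    p=px(s,np.array([535,-359,66]));u,v=int(p[0]),int(p[1]);print(c,u-22,v-30)
    k=cv2.resize(s["color"][v-30:v+30,u-22:u+22,::-1],None,fx=9,fy=9,interpolation=2)
    im=k if c=="top" else np.hstack([im,k])
cv2.imwrite("pics/cell.png",im)
E
```

```text
[ 355.9 -361.4  221.4]
top cover_grip [ 412.5 -360.7   86.5] 0.85
top cell_center [ 537.2 -355.9   36.3] 0.53
top cell 0.56 222 ((531.4048461914062, -352.40081787109375), (35.57596206665039, 34.05952453613281), 14.391242980957031)
top 292 173
scene cover_grip [ 413.5 -363.    88.7] 0.96
scene cell_center [ 534.1 -358.    38.8] 0.82
scene cell 0.85 390 ((521.54736328125, -379.1778564453125), (82.4524917602539, 33.92878341674805), 57.44797134399414)
scene cell_windows 0.62 207 ((514.9636840820312, -374.5816955566406), (83.67718505859375, 23.952533721923828), 42.01451873779297)
scene 308 200
```

View pics/cell.png

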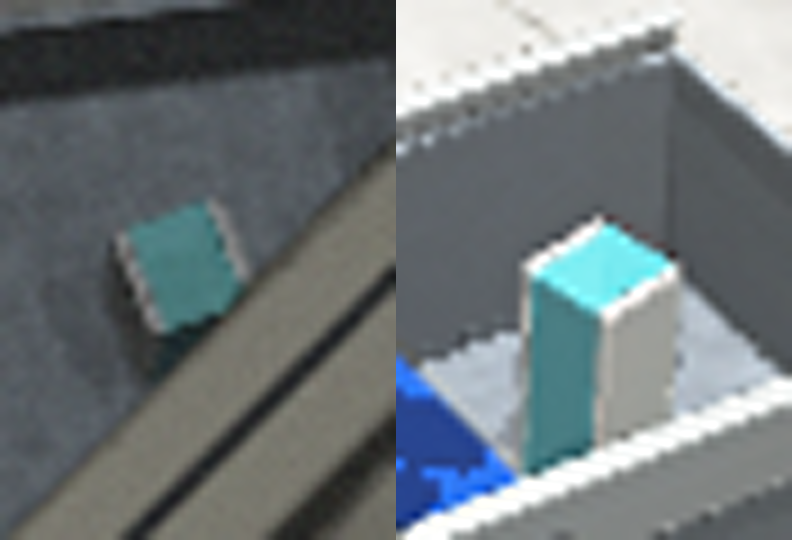

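Left crop: the cell's top corners are at (115,240), (212,198), (250,278) and (155,330), with white strips left and right. Right (scene) crop: top corners at (129,265), (206,218), (284,268) and (208,312) relative to it, with white strips on the upper-left and lower-right edges.

```bash
python3 - <<'E'
from h import *
np.set_printoptions(precision=1,suppress=True)
for c,o,P in(("top",(292,173),((115,240),(212,198),(250,278),(155,330))),("scene",(308,200),((129,265),(206,218),(284,268),(208,312)))):
    s=snapshot(c);q=np.array([ray(s,o[0]+x/9-.5,o[1]+y/9-.5,66)[:2] for x,y in P])
    print(c,q,q.mean(0))
    for i in range(4):
        d=q[(i+1)%4]-q[i];print(i,np.linalg.norm(d),np.degrees(np.arctan2(d[1],d[0])))
E
```

```text
top [[ 545.6 -340.1]
 [ 552.8 -363.5]
 [ 533.1 -369.6]
 [ 523.5 -346.5]] [ 538.7 -354.9]
0 24.485369192790294 -72.71553374175204
1 20.688914651915166 -162.75474025652167
2 25.054195549105508 112.48431141105122
3 22.96458314916264 16.087105171063133
scene [[ 521.4 -347.2]
 [ 546.2 -341. ]
 [ 551.  -365.3]
 [ 527.4 -370.2]] [ 536.5 -355.9]
0 25.569620295093042 14.019997527423067
1 24.735928295183175 -78.7686431585597
2 24.121957164870757 -168.3135690333895
3 23.725929745229525 104.6580783975322
```

```bash
python3 plan.py 0.3 537 -356.5 140 15 9 537 -356.5 140 15 3
```

```text
[[0.3, [20.0, -0.0, 9.0], -0.028], [0.3, [20.0, 0.0, 9.0], -0.028], [0.3, [19.0, 1.0, 9.0], -0.027], [0.3, [20.0, 2.0, 9.0], -0.028], [0.3, [20.0, 2.0, 8.0], -0.028], [0.3, [19.0, 2.0, 9.0], -0.028], [0.3, [20.0, 4.0, 9.0], -0.027], [0.3, [19.0, 3.0, 9.0], -0.028], [0.3, [19.6, 4.4, 9.0], -0.028], [0.3, [0.0, 0.0, -0.0], 0.0], [0.3, [0.0, 0.0, -0.0], 0.0], [0.3, [0.0, 0.0, -0.0], 0.0]]
[ 536.98 -356.5   140.     15.  ]
```

>>> play_rows(increments=[[0.3, [20.0, 0.0, 9.0], -0.028], [0.3, [20.0, 0.0, 9.0], -0.028], [0.3, [19.0, 1.0, 9.0], -0.027], [0.3, [20.0, 1.0, 9.0], -0.028], [0.3, [20.0, 2.0, 8.0], -0.028], [0.3, [19.0, 2.0, 9.0], -0.028], [0.3, [20.0, 4.0, 9.0], -0.027], [0.3, [19.0, 3.0, 9.0], -0.028], [0.3, [19.6, 4.4, 9.0], -0.028], [0.3, [0.0, 0.0, 0.0], 0.0], [0.3, [0.0, 0.0, 0.0], 0.0], [0.3, [0.0, 0.0, 0.0], 0.0]])

```text
time: 10.87
tool_pos: [536.6, -356.5, 139.9]
tcp_rot: [-180.0, 0.0, 15.0]
ft_force: [-0.5, -0.3, 0.4]
finger_gap: 55.3
grip_force: 0.0
```

```bash
python3 - <<'E'
from h import *
np.set_printoptions(precision=1,suppress=True)
print(sense()["tool_pos"],sense()["tcp_rot"])
s=snapshot("scene")
for q in("cell_center","cell"):
    for r in pinpoint(q,s)[:1]:print(q,W(s,r["xyz"]),round(r["p"],2))
p=px(s,np.array([535,-359,90]));u,v=int(p[0]),int(p[1])
cv2.imwrite("pics/ap.png",cv2.resize(s["color"][v-60:v+40,u-60:u+60,::-1],None,fx=6,fy=6,interpolation=2))
E
```

```text
[ 536.6 -356.5  139.9] [-180.    0.   15.]
cell_center [ 534.9 -359.3   37.2] 0.89
cell [ 533.9 -357.8    5.2] 0.58
```

View pics/ap.png

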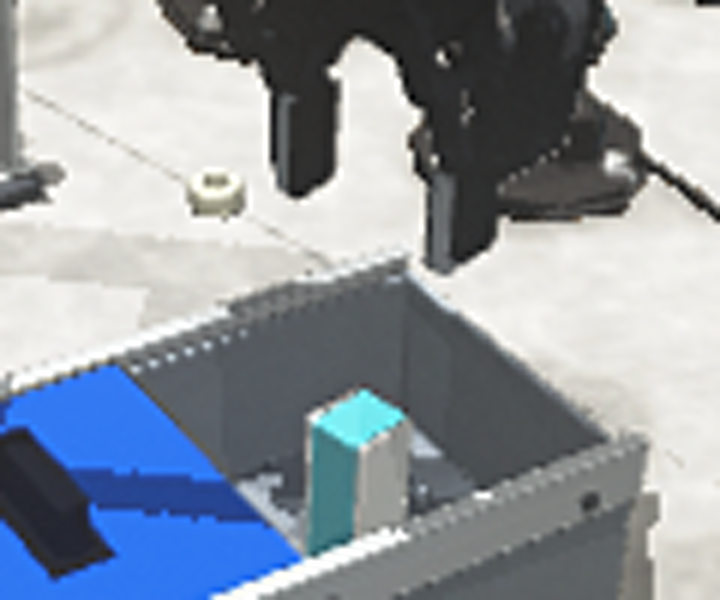

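The gripper is open above the cell, fingers facing the white frosted faces, and the cover is open. Descend and grip.

>>> play_rows(increments=[[0.3, [-1, 0, 14], 0], [0.3, [0, 0, 14], 0], [0.3, [0, 0, 14], 0], [0.3, [0, 0, 14], 0], [0.3, [0, 0, 14], 0], [0.3, [0, 0, 14], 0], [0.3, [0, 0, 14], 0], [0.3, [0, 0, 14], 0], [0.3, [0, 0, 0], 0], [0.3, [0, 0, 0], 0]], force=40)

```text
time: 11.85
tool_pos: [535.5, -357.3, 26.4]
tcp_rot: [-180.0, 0.1, 15.0]
ft_force: [0.7, -0.5, 1.1]
finger_gap: 55.8
grip_force: 0.0
```

>>> play_rows(increments=[[-0.1, [0, 0, 0], 0], [-0.2, [0, 0, 0], 0], [-0.3, [0, 0, 0], 0], [-0.4, [0, 0, 0], 0], [-1, [0, 0, 0], 0], [-1, [0, 0, 0], 0], [-1, [0, 0, 0], 0], [-1, [0, 0, 0], 0]])

```text
time: 12.52
tool_pos: [536.0, -356.7, 28.1]
tcp_rot: [180.0, -0.0, 15.0]
ft_force: [1.0, 0.3, 0.1]
finger_gap: 25.9
grip_force: 39.4
```

Gripped at 25.9 mm. Lift, pause, then measure.

>>> play_rows(increments=[[-1, [0, 0, -5], 0], [-1, [0, 0, -12], 0], [-1, [0, 0, -18], 0], [-1, [0, 0, -20], 0], [-1, [0, 0, -20], 0], [-1, [0, 0, -20], 0], [-1, [0, 0, -20], 0], [-1, [0, 0, -20], 0], [-1, [0, 0, -17], 0], [-1, [0, 0, -10], 0], [-1, [0, 0, 0], 0], [-1, [0, 0, 0], 0]])

```text
time: 13.52
tool_pos: [536.2, -357.1, 190.8]
tcp_rot: [179.9, -0.1, 15.0]
ft_force: [-0.5, 0.2, -2.4]
finger_gap: 25.8
grip_force: 39.3
```

```bash
echo "[536.0,-356.8,190,15.0]" > cmd.json; python3 - <<'E'
from h import *
np.set_printoptions(precision=1,suppress=True)
st=sense();print(st["tool_pos"],st["tcp_rot"],st["grip_force"])
for c in("scene","top"):
  s=snapshot(c)
  for q in("cell_center","cell","cover_grip","beam"):
    for r in pinpoint(q,s)[:1]:print(q,W(s,r["xyz"]),round(r["p"],2))
E
python3 plan.py -1 470 -240 195 9 8 492 -66 195 6 10 492 -66 195 6 3
```

```text
[ 536.2 -357.1  190.8] [179.9  -0.1  15. ] 39.34154212474823
cell_center [ 537.6 -361.5  200.6] 0.95
cell [ 535.2 -361.2  172.2] 0.59
cell_center [ 536.2 -358.   194.2] 0.68
cell [ 537.1 -361.1  166.6] 0.54
cover_grip [ 414.3 -358.9   87.6] 0.65
beam [497.1 -67.4 100.3] 0.64
[[-1.0, [-4.0, -16.0, -1.0], 0.013], [-1.0, [-5.0, -16.0, -0.0], 0.013], [-1.0, [-4.0, -17.0, -1.0], 0.013], [-1.0, [-5.0, -16.0, -0.0], 0.013], [-1.0, [-5.0, -16.0, -1.0], 0.013], [-1.0, [-5.0, -16.0, -1.0], 0.014], [-1.0, [-6.0, -15.0, -0.0], 0.013], [-1.0, [-5.4, -16.2, -1.0], 0.013], [-1.0, [5.0, -17.0, -0.0], 0.005], [-1.0, [5.0, -17.0, -0.0], 0.005], [-1.0, [4.0, -17.0, -0.0], 0.006], [-1.0, [5.0, -17.0, -0.0], 0.005]]
[[-1.0, [5.0, -16.0, -0.0], 0.005], [-1.0, [4.0, -17.0, -0.0], 0.005], [-1.0, [4.0, -17.0, -0.0], 0.005], [-1.0, [5.0, -17.0, -0.0], 0.006], [-1.0, [4.0, -17.0, -0.0], 0.005], [-1.0, [3.9, -17.5, -0.0], 0.005], [-1.0, [0.0, 0.0, -0.0], 0.0], [-1.0, [0.0, 0.0, -0.0], 0.0], [-1.0, [0.0, 0.0, -0.0], 0.0]]
[491.96 -65.99 195.     6.  ]
```

>>> play_rows(increments=[[-1.0, [-4.0, -16.0, -1.0], 0.013], [-1.0, [-5.0, -16.0, 0.0], 0.013], [-1.0, [-4.0, -17.0, -1.0], 0.013], [-1.0, [-5.0, -16.0, 0.0], 0.013], [-1.0, [-5.0, -16.0, -1.0], 0.013], [-1.0, [-5.0, -16.0, -1.0], 0.014], [-1.0, [-6.0, -15.0, 0.0], 0.013], [-1.0, [-5.4, -16.2, -1.0], 0.013], [-1.0, [5.0, -17.0, 0.0], 0.005], [-1.0, [5.0, -17.0, 0.0], 0.005], [-1.0, [4.0, -17.0, 0.0], 0.006], [-1.0, [5.0, -17.0, 0.0], 0.005]])

```text
time: 15.02
tool_pos: [478.6, -169.2, 195.2]
tcp_rot: [180.0, -0.0, 7.7]
ft_force: [0.1, 0.2, -1.0]
finger_gap: 25.5
grip_force: 39.5
```

>>> play_rows(increments=[[-1.0, [5.0, -16.0, 0.0], 0.005], [-1.0, [4.0, -17.0, 0.0], 0.005], [-1.0, [4.0, -17.0, 0.0], 0.005], [-1.0, [5.0, -17.0, 0.0], 0.006], [-1.0, [4.0, -17.0, 0.0], 0.005], [-1.0, [3.9, -17.5, 0.0], 0.005], [-1.0, [0.0, 0.0, 0.0], 0.0], [-1.0, [0.0, 0.0, 0.0], 0.0], [-1.0, [0.0, 0.0, 0.0], 0.0]])

```text
time: 15.77
tool_pos: [491.9, -66.4, 195.1]
tcp_rot: [180.0, -0.0, 6.0]
ft_force: [-0.1, -0.1, -1.0]
finger_gap: 25.3
grip_force: 39.6
```

```bash
python3 - <<'E'
from h import *
np.set_printoptions(precision=1,suppress=True)
st=sense();print(st["tool_pos"],st["tcp_rot"],st["grip_force"])
s=snapshot("scene")
for q in("cell_center","beam"):
    for r in pinpoint(q,s)[:1]:print(q,W(s,r["xyz"]),round(r["p"],2))
p=px(s,np.array([492,-66,130]));u,v=int(p[0]),int(p[1])
cv2.imwrite("pics/b1.png",cv2.resize(s["color"][v-60:v+60,u-60:u+60,::-1],None,fx=5,fy=5,interpolation=2))
E
```

```text
[491.9 -66.4 195.1] [180.  -0.   6.] 39.59977626800537
cell_center [494.1 -70.2 203.9] 0.59
beam [487.6 -63.8 101.6] 0.72
```

View pics/b1.png

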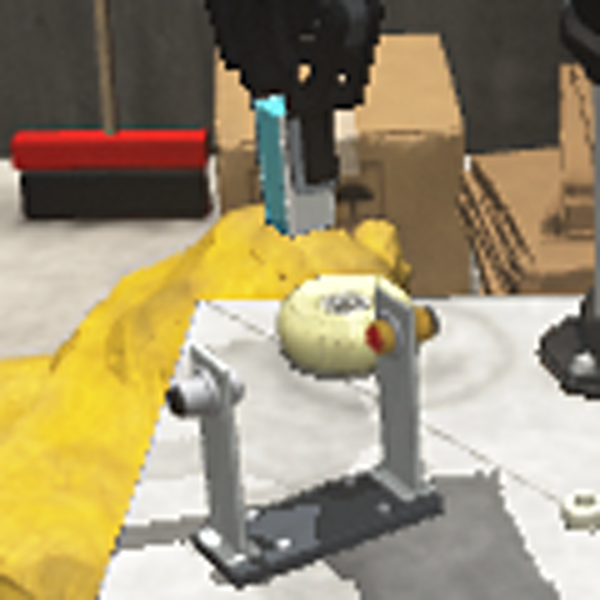

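The cell hangs upright above mid-gap (cell at about (300,165), eyes at (240,385) and (377,338)). Lower it.

>>> play_rows(increments=[[-1, [0, 0, 8], 0], [-1, [0, 0, 12], 0], [-1, [0, 0, 12], 0], [-1, [0, 0, 12], 0], [-1, [0, 0, 12], 0], [-1, [0, 0, 10], 0], [-1, [0, 0, 10], 0], [-1, [0, 0, 10], 0], [-1, [0, 0, 8], 0], [-1, [0, 0, 6], 0], [-1, [0, 0, 3], 0], [-1, [0, 0, 0], 0]])

```text
time: 16.92
tool_pos: [491.5, -65.9, 91.3]
tcp_rot: [-180.0, 0.1, 6.0]
ft_force: [0.3, 0.5, -0.8]
finger_gap: 25.3
grip_force: 39.6
```

>>> play_rows(increments=[[-1, [0, 0, 0], 0], [-1, [0, 0, 0], 0], [-1, [0, 0, 0], 0], [-1, [0, 0, 0], 0], [-1, [0, 0, 0], 0], [-1, [0, 0, 0], 0]])

```text
time: 17.42
tool_pos: [492.0, -66.0, 92.2]
tcp_rot: [180.0, -0.0, 6.0]
ft_force: [0.1, -0.7, -0.9]
finger_gap: 25.6
grip_force: 39.6
```

```bash
python3 - <<'E'
from h import *
np.set_printoptions(precision=1,suppress=True)
st=sense();print(st["tool_pos"],st["tcp_rot"],st["grip_force"],st["ft_force"])
for c in("top","scene"):
  s=snapshot(c)
  for q in("cell_center","cell","beam","barrier","cover_grip"):
    for r in pinpoint(q,s)[:1]:print(q,W(s,r["xyz"]),round(r["p"],2))
  print(px(s,np.array([492,-66,100])))
p=px(s,np.array([492,-66,90]));u,v=int(p[0]),int(p[1])
cv2.imwrite("pics/b2.png",cv2.resize(s["color"][v-45:v+45,u-45:u+45,::-1],None,fx=6.5,fy=6.5,interpolation=2))
E
```

```text
[492.  -66.   92.2] [180.  -0.   6.] 39.594154357910156 [ 0.1 -0.7 -0.9]
cell_center [494.3 -69.6  99.1] 0.38
cell [495.4 -67.5  71.3] 0.56
beam [495.9 -67.8 101. ] 0.74
barrier [492.6 -67.9  -0.9] 0.76
cover_grip [ 413.5 -356.4   84.9] 0.81
[169.7 237. ]
cell_center [491.7 -66.2 100.7] 0.66
beam [488.2 -66.3  97. ] 0.76
barrier [491.3 -71.2   1.9] 0.64
cover_grip [ 417.3 -357.5   88.7] 0.64
[251.  161.4]
```

View pics/b2.png

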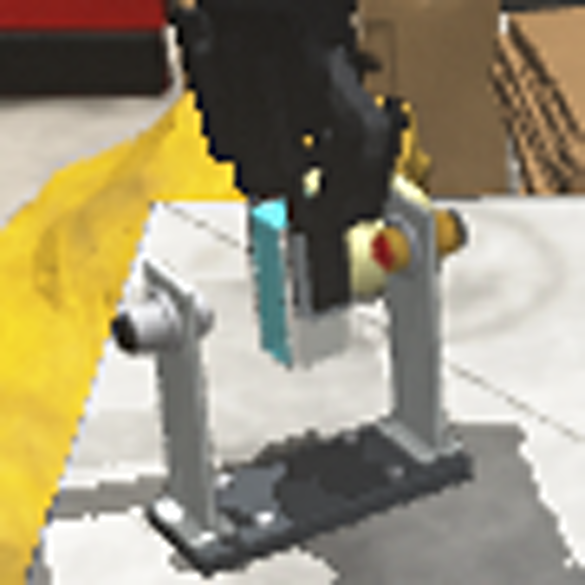

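The cell hangs upright between the eyes at their height, its clear face looking along the beam, with clearance on both sides. Hand in.

```bash
python3 -c "
from bench import *
print(hand_in())"
```

```text
the job is handed in; nothing more can be done
None
```

The job is handed in after 17 of the 54 s: the cover is open at its stop, and the cell is held upright by its frosted faces in mid-beam, about 2 mm off centre by my measurements; no verdict came back.

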